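Make up two praline gift boxes

TASK

Make up the two gift boxes from the pralines on the silver tray: the green-topped cup, the white coconut truffle and the dark square go in the gold box, and the gold-foil praline and the walnut praline go in the red box, in any order and one to a compartment. Set each one down gently (never drop it), upright and flat on the compartment's floor. Leave the milk chocolate dome where it stands, and do not disturb the ribbon reel or the tongs.

Things in the scene. Friction and masses are not known exactly. Their poses are not given: they have to be found in the camera images.
- green_cup: Praline for the gold box: round dark chocolate cup with a bright green top, 34 mm across at the top edge, narrowing to 30 mm at the foot, 28 mm tall, about 30 g (like all the pralines). It stands upright on the silver tray, its underside 5 mm above the counter; origin at the centre of its underside, z up.
- coconut_truffle: Praline for the gold box: white, coconut-covered ball with a flat foot, 36 mm across, widest 16 mm above its underside, 33 mm tall. It stands upright on the silver tray, its underside 5 mm above the counter; origin at the centre of its underside, z up.
- dark_square: Praline for the gold box: square dark chocolate block with a small gold dot on top, 32 x 32 mm, 28 mm tall, sides along its x and y axes. It stands upright on the silver tray, its underside 5 mm above the counter; origin at the centre of its underside, z up.
- gold_foil: Praline for the red box: round, wrapped in ribbed gold foil, 34 mm across at its widest (24 mm up), narrowing to 30 mm at the foot, 29 mm tall. It stands upright on the silver tray, its underside 5 mm above the counter; origin at the centre of its underside, z up.
- walnut_praline: Praline for the red box: oval milk chocolate praline with a tan walnut half on top, 40 mm long (its x axis) by 30 mm wide (its y axis); straight sides up to 25 mm, 32 mm tall with the nut. It stands upright on the silver tray, its underside 5 mm above the counter; origin at the centre of its underside, z up.
- milk_dome: Praline that stays where it is: plain round milk chocolate dome with a thin cream squiggle, 34 mm across, 29 mm tall. It stands upright on the silver tray, its underside 5 mm above the counter; origin at the centre of its underside, z up. The pralines stand about 80 mm apart, two rows of three; the fixed 270 x 190 mm tray has a rim 12 mm high.
- gold_box: Open gold gift-box base with three compartments, 168 x 58 mm; compartment centres at x = -55, 0 and +55 mm. Fixed. Floors 3 mm, outer walls 11 mm, dividers 10 mm above the counter, card 3 mm thick. Compartments 52 x 52 mm inside, in a row along the box's x axis, y across the row. Origin at the centre of the underside, z up.
- red_box: Open red gift-box base with two compartments, 113 x 58 mm; compartment centres at x = -27.5 and +27.5 mm. Fixed. Floors 3 mm, outer walls 11 mm, dividers 10 mm above the counter, card 3 mm thick. Compartments 52 x 52 mm inside, in a row along the box's x axis, y across the row. Origin at the centre of the underside, z up.
- ribbon_reel: Bystander: loose reel of red ribbon with cream flanges, 72 mm across, 36 mm tall, standing flat. Origin at the centre of its underside.
- tongs: Bystander: loose steel confectioner's tongs lying on the counter, 190 mm long (along its y axis), 40 mm wide, 12 mm high. Origin on the counter below its middle.
Mind the look-alikes: they are no part of the job. Leave any blue look-alike of the walnut_praline alone.

How it is judged:
By the outcome, as a careful person would: the job done as asked, in the order asked, and still so for the second after the job is handed in, with the robot touching nothing.
It also fails if it takes over 115 s, if anything falls off the work surface, if the arm or the gripper's body presses on something with over 40 N, if the wrist force passes 120 N, or if a joint passes its speed limit or range.

ROBOT

A 6-joint arm with a two-finger parallel gripper is mounted at the origin on the work surface. World frame = base frame: x ahead of the robot, y to its left, z up, the work surface at z = 0. Lengths are in m, angles in rad, forces in N, time in s.
With the tool pointing down it reaches from about 0.425 to 0.95 m from the base axis. Payload 14.7 kg.
Tool frame: the origin (TCP) lies at the centre of the arm's flange, where the gripper is bolted on; the fingertips stand 173 mm ahead of it and the grasp point (between the pads) lies 155 mm ahead of it; z points along the fingers, y is the line along which they close (so a half turn about z gives the same grasp; the last joint's range is limited). The gripper opens to 85 mm and grips with 20 to 120 N. Pads are 22 mm wide; open, the fingers measure 114 mm over their backs; the gripper's body (76 mm by 85 mm) begins 54 mm behind the grasp point. The pads swing forward as they close: fully open they stand 13 mm farther back than shut.
Start: joints at [-1.31, 0.48, 1.596, -0, 1.065, -0.047], TCP at [0.197, -0.619, 0.405] pointing down, gripper open.
Joint ranges: [-2.75, 2.75], [-0.82, 2.05], [0.23, 2.67], [-1.56, 4.7], [0.09, 2.69], [-2.92, 2.92]. Speed limits (rad/s): [1.89, 1.89, 2.39, 3.01, 3.01, 3.01].

INTERFACE

Orientations are given as a unit quaternion [x, y, z, w].
In Python, from station import arm, vision, nets gives the robot as it stands.
- The arm moves only by the shell command python3 -m creep 'ROWS' [FORCE]. ROWS is a JSON object of lists of equal length, an entry for each row: "offset": the shift along the tool's x, y, z in mm, a list of three; "twist": the turn, a rotation vector about the tool's x, y, z in rad, a list of three; "claw": the gripper's target within -1 to 1 (shut at 1, half-way at 0, fully open at -1). A call has 1 to 5 rows; each row is the pose to reach, as a shift and turn from the pose commanded when the call began, along the tool's axes at that moment; what a row does not reach only later rows make up. A row lasts 1/10 s, in which the tool goes at most 50 mm and 8.59 degrees, less where a joint would pass 70% of its speed; a pose out of reach is approached as far as the arm can. A call with a gripper value outside its range is refused whole. The fingers move at their own pace and stop on an object; FORCE is the grip in N (left out, the last holds). Time passes only in rows, so rows that repeat a pose let the fingers close. It gives the time, the measured TCP pose, the force, the opening and the grip force at its end, in the units of the state.
- arm.get_state(): the state, without advancing time (a new reading comes with each control period).
- vision.grab_frame(name): name is "scene" or "top"; returns a dict with "color" (384x512x3 uint8, red, green, blue), "range_z" (384x512 float32, m along the optical axis (not along the pixel's ray), 0 where there is no reading), "vfov" (degrees; the focal length in pixels is half the picture's height over the tangent of half this angle, whatever the lens; pixels are square), "cx", "cy" (the principal point, pixels), "R" (3x3) and "t" (3): a world point X has camera coordinates R X + t. Camera axes: x right, y down, z forward; pixel columns grow to the right and rows downward; lengths in m; the calibration is good to about 2 mm. A picture is of the moment at which its call begins.
- arm.close_job(): hands the job in; it is judged then, once.
Trained networks look in a picture, given as the dict that the camera call returned (one of the last four; its "shot" number tells which), for a name from the list of things; names that differ only in an ending like _2 or _b are one class to them, and where a whole thing is asked for, a point or a joint stands for the part that bears it (a point fixed in the world has none). Each returns a list of dicts, best first, with "score" (0 to 1); they miss things now and then, are a little off and sometimes report something else, mostly with a low value. They report only what shows in the picture. A call takes as long as a camera call. They do not tell look-alikes from the thing itself.
- nets.spot_in(picture, name): "point" ([x, y, z] in m, in world coordinates, good to about 4 mm: the middle of the surface that is visible of it).
- nets.trace(picture, name): "region" (384x512 bool, what is visible of it).
- nets.place_of(picture, name): "point" ([x, y, z] in m, in world coordinates, good to about 4 mm: a listed point, or the origin of a listed thing).
The state is a dict: "clock": time; "q": joint angles; "dq": joint speeds; "tau": joint torques, N m; "ee_pos": TCP position; "tool_rot": TCP orientation; "wrist_force": force on the tool from outside, world axes, zero at the start; "wrist_torque": the same for the moment, N m; "opening": finger opening in m; "finger_force": force on a finger pad.
Only numpy, scipy, OpenCV 4.12 (cv2) and the standard library are available. Lean on these libraries where they do the work, as an engineer would, in place of code of your own. Each camera call takes 0.05 s, during which the arm holds its last target. There are 200 camera calls.

## Working session

There is one attempt and no reset: what is moved stays moved. The work goes in short steps, Python scripts to look and compute and a shell command to move; the robot and the scene stay as the last step left them, time stands still between calls to the robot, and variables do not carry over. Pictures are saved under pics/ and viewed, at most 14 in all, crops included, and the job is handed in when it is done.

```bash
mkdir -p pics; ls
python3 - <<'E'
from station import arm, vision, nets
import cv2, numpy as np
s=arm.get_state(); print({k:np.round(v,3).tolist() for k,v in s.items() if k in('clock','ee_pos','tool_rot','opening','q')})
for n in('top','scene'):
    p=vision.grab_frame(n); cv2.imwrite(f'pics/{n}0.png',cv2.cvtColor(p['color'],cv2.COLOR_RGB2BGR))
    print(n,p['vfov'],p['cx'],p['cy'],p['R'].round(3).tolist() if hasattr(p['R'],'round') else p['R'],p['t'])
    for k in 'green_cup coconut_truffle dark_square gold_foil walnut_praline milk_dome gold_box red_box ribbon_reel tongs'.split():
        print(k,[(np.round(d['point'],3).tolist(),round(d['score'],2)) for d in nets.place_of(p,k)[:3]])
E
```

```text
pics
{'clock': 0.0, 'q': [-1.31, 0.481, 1.597, -0.0, 1.065, -0.047], 'ee_pos': [0.197, -0.619, 0.404], 'tool_rot': [0.988, 0.153, -0.0, -0.001], 'opening': 0.085}
top 53.62481891309324 254.00622149127187 196.56537405313702 [[-0.028, -1.0, -0.007], [-0.989, 0.029, -0.144], [0.145, 0.003, -0.989]] [-0.0052869   0.54572127  0.82753069]
green_cup [([0.537, 0.066, 0.007], 0.51)]
coconut_truffle [([0.545, -0.016, 0.006], 0.74)]
dark_square [([0.622, -0.01, 0.006], 0.53), ([0.465, 0.071, 0.004], 0.2)]
gold_foil [([0.518, -0.264, -0.001], 0.74)]
walnut_praline [([0.354, 0.072, -0.0], 0.75), ([0.461, 0.072, 0.004], 0.68)]
milk_dome [([0.459, -0.008, 0.005], 0.5)]
gold_box [([0.518, -0.268, -0.002], 0.9), ([0.741, -0.219, 0.002], 0.41)]
red_box [([0.498, 0.27, 0.001], 0.87)]
ribbon_reel [([0.744, -0.216, 0.004], 0.89)]
tongs [([0.75, 0.212, -0.001], 0.81)]
scene 48.70611424297447 263.3509633318469 190.83501833360884 [[0.837, 0.547, -0.004], [0.377, -0.581, -0.722], [-0.397, 0.602, -0.692]] [-0.44619727 -0.18390527  1.1469408 ]
green_cup [([0.54, 0.066, 0.006], 0.58)]
coconut_truffle [([0.541, -0.019, 0.008], 0.7)]
dark_square [([0.621, -0.004, 0.005], 0.82)]
gold_foil [([0.62, 0.073, 0.002], 0.72), ([0.498, 0.272, -0.001], 0.33)]
walnut_praline [([0.355, 0.072, 0.001], 0.44)]
milk_dome [([0.539, 0.068, 0.005], 0.53), ([0.456, -0.008, 0.004], 0.48)]
gold_box [([0.519, -0.266, 0.0], 0.96)]
red_box [([0.495, 0.271, 0.0], 0.77)]
ribbon_reel [([0.743, -0.213, 0.004], 0.83)]
tongs [([0.748, 0.218, 0.002], 0.61)]
```

View pics/top0.png

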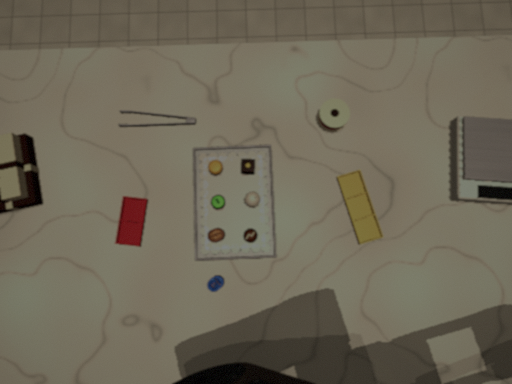

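View pics/scene0.png

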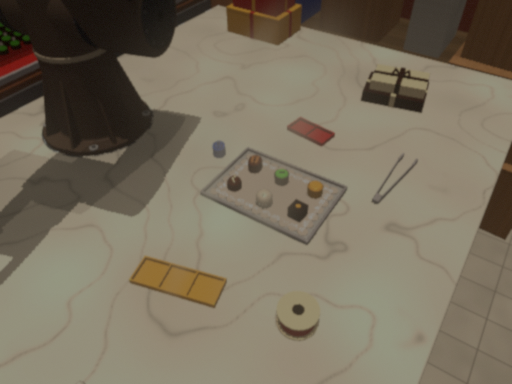

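Top picture: green cup (218,201), coconut (252,199), dark square with gold dot (248,166), gold foil (216,167), walnut (217,235), milk dome (250,235). The walnut candidates are the brown one on the tray (217,235) and the blue look-alike (216,283) off the tray; the dome (250,235) also resembles the dark square (248,166). I choose the brown walnut on the tray and the dark square with the gold dot. Next I'll measure everything and check a crop.

```bash
cat > h.py <<'E'
import numpy as np, cv2
from station import arm, vision, nets
def cloud(p):
    H,W=p['range_z'].shape; f=H/2/np.tan(np.radians(p['vfov'])/2)
    v,u=np.mgrid[:H,:W]; z=p['range_z']
    c=np.stack([(u-p['cx'])*z/f,(v-p['cy'])*z/f,z],-1)
    X=(c-p['t'])@p['R']; X[z==0]=np.nan; return X
G=dict(green_cup=(.539,.067),coconut_truffle=(.543,-.017),dark_square=(.621,-.007),gold_foil=(.62,.073),walnut_praline=(.461,.072),milk_dome=(.458,-.008))
E
python3 - <<'E'
from h import *
P={n:vision.grab_frame(n) for n in('top','scene')}
for n,p in P.items():
    X=cloud(p); hsv=cv2.cvtColor(p['color'],cv2.COLOR_RGB2HSV)
    m0=(abs(X[...,0]-.8)<.03)&(abs(X[...,1])<.05); print(n,'counter z',np.nanmedian(X[m0][:,2]).round(4))
    for k,g in G.items():
        m=(np.hypot(X[...,0]-g[0],X[...,1]-g[1])<.035)&(X[...,2]>.016)&(X[...,2]<.06)
        q=X[m]; xy=q[:,:2].astype(np.float32); r=cv2.minAreaRect(xy*1000)
        c=(xy.min(0)+xy.max(0))/2
        w,V=np.linalg.eigh(np.cov(xy.T)); a=np.degrees(np.arctan2(V[1,1],V[0,1]))
        print(k,m.sum(),'mean',xy.mean(0).round(4),'mid',c.round(4),'rect',np.round(r[0],1),np.round(r[1],1),round(r[2]),'axis',a.round(),'sd',(w**.5*1000).round(1),'ztop',np.percentile(q[:,2],95).round(4))
    for k,g,hm in(('gold_box',(.518,-.267),(15,40)),('red_box',(.497,.271),(0,10))):
        h,s=hsv[...,0].astype(int),hsv[...,1]
        hh=np.where(h>170,h-180,h) if k=='red_box' else h
        m=(np.hypot(X[...,0]-g[0],X[...,1]-g[1])<.13)&(hh>=hm[0]-12*(k=='red_box'))&(hh<=hm[1])&(s>110)&(X[...,2]<.03)
        m=cv2.morphologyEx(m.astype(np.uint8),cv2.MORPH_OPEN,np.ones((3,3)))>0
        q=X[m]; r=cv2.minAreaRect((q[:,:2]*1000).astype(np.float32)); print(k,m.sum(),'mean',q.mean(0).round(4),r)
        w,V=np.linalg.eigh(np.cov(q[:,:2].T)); print('  axis',np.degrees(np.arctan2(V[1,1],V[0,1])).round(1))
p=P['top']['color'][140:300,185:285]; q=P['scene']['color'][135:240,195:355]
a=cv2.resize(p,(375,600),interpolation=3); b=cv2.resize(q,(425,279),interpolation=3)
c=np.zeros((600,800,3),np.uint8); c[:,:375]=a; c[:279,375:]=b
cv2.imwrite('pics/crop.png',c[...,::-1])
E
```

```text
top counter z -0.0008
green_cup 164 mean [0.5378 0.062 ] mid [0.538  0.0625] rect [538.   62.5] [32.3 30.4] 88 axis 58.0 sd [8.3 8.4] ztop 0.0339
coconut_truffle 194 mean [ 0.5415 -0.0171] mid [ 0.5431 -0.0173] rect [541.8 -17. ] [34.1 35.5] 52 axis 125.0 sd [9.  9.2] ztop 0.0382
dark_square 187 mean [ 0.6201 -0.0093] mid [ 0.6204 -0.01  ] rect [620.4  -9.9] [30.4 30.4] 88 axis 173.0 sd [8.9 9.7] ztop 0.0347
gold_foil 172 mean [0.6199 0.0673] mid [0.6212 0.0683] rect [621.1  67.3] [32.9 33.2] 43 axis -168.0 sd [8.6 8.9] ztop 0.0342
walnut_praline 193 mean [0.4619 0.0676] mid [0.4621 0.0683] rect [462.1  68.3] [36.6 29.7] 89 axis 106.0 sd [ 7.8 10.2] ztop 0.0365
milk_dome 156 mean [ 0.4587 -0.0104] mid [ 0.4591 -0.0103] rect [459.1 -10.2] [30.8 30.8] 43 axis 102.0 sd [8.1 8.1] ztop 0.0339
gold_box 1713 mean [ 0.5196 -0.269   0.0033] ((520.2157592773438, -268.500244140625), (165.29115295410156, 57.30406188964844), 15.226609230041504)
  axis -165.1
red_box 1171 mean [0.5012 0.2708 0.0034] ((500.9808654785156, 269.22015380859375), (60.18998718261719, 111.67632293701172), 81.7383499145507
[... 431 characters left out ...]

gold_foil 193 mean [0.6246 0.065 ] mid [0.6221 0.0706] rect [622.8  70.4] [33.5 35.3] 44 axis -142.0 sd [8.4 8.8] ztop 0.0353
walnut_praline 180 mean [0.4669 0.0645] mid [0.4637 0.07  ] rect [463.2  69.4] [30.5 37.8] 34 axis 91.0 sd [8.2 9.4] ztop 0.0374
milk_dome 162 mean [ 0.4642 -0.0129] mid [ 0.4598 -0.0105] rect [462.   -9.7] [31.7 26.9] 53 axis -141.0 sd [6.7 8.3] ztop 0.0345
gold_box 2625 mean [ 0.5218 -0.2668  0.005 ] ((521.7714233398438, -267.6287841796875), (168.76242065429688, 59.19561767578125), 15.145366668701172)
  axis -165.2
red_box 367 mean [0.5187 0.2714 0.0053] ((510.7747802734375, 269.91583251953125), (58.67253875732422, 97.06330108642578), 80.7769546508789)
  axis 166.4
```

View pics/crop.png

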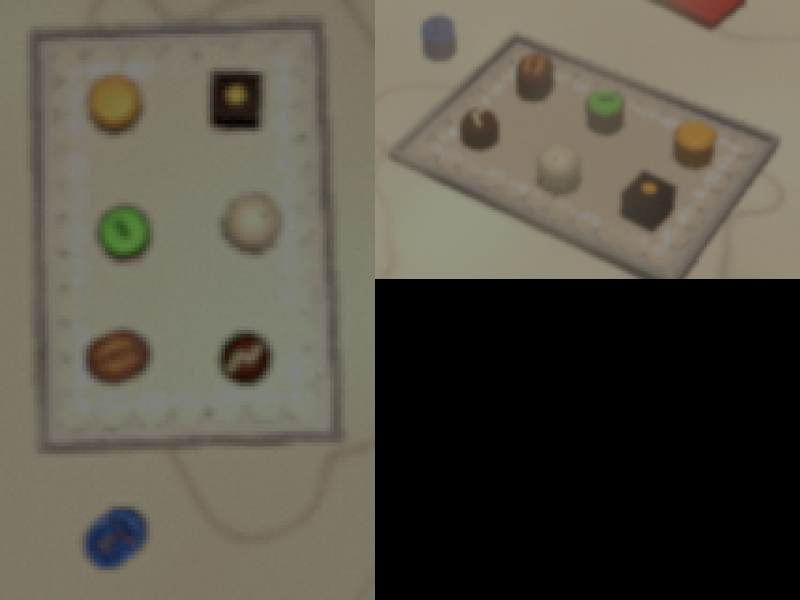

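The crop confirms the choices: brown walnut (crop 118,355), gold-dotted square (236,100), with the blue look-alike off the tray (115,537) and the milk dome (246,357) both to be left alone.

```bash
cat > plan.py <<'E'
# usage: plan.py x,y,z,yaw ...  (mm, deg = heading of tool x) -> rows' offset/twist per call
import sys, numpy as np
from scipy.spatial.transform import Rotation as Ro
from station import arm
s=arm.get_state(); p=np.array(s['ee_pos'])*1000; R=Ro.from_quat(s['tool_rot'])
print('clock',round(s['clock'],2),'pos',p.round(1),'yaw',np.degrees(np.arctan2(*R.as_matrix()[[1,0],0])).round(1),'open',round(s['opening']*1000,1),'F',np.round(s['wrist_force'],1))
for a in sys.argv[1:]:
    x,y,z,w=map(float,a.split(',')); T=Ro.from_euler('z',w,degrees=True)*Ro.from_euler('x',180,degrees=True)
    d=np.array([x,y,z])-p; rv=(R.inv()*T).as_rotvec()
    n=int(max(np.ceil(np.linalg.norm(d)/245),np.ceil(np.linalg.norm(rv)/.74),1))
    for i in range(n):
        print(a if i==n-1 else '   via','offset',R.inv().apply(d/n).round(1).tolist(),'twist',(rv/n).round(3).tolist())
        R=R*Ro.from_rotvec(rv/n); p=p+d/n
E
python3 plan.py 370,-320,300,15 543.5,-16.8,260,15 543.5,-16.8,185,15; python3 -m creep --help | head -5
```

```text
clock 1.2 pos [ 197.  -619.4  404.7] yaw 17.6 open 85.4 F [ 0.8 -0.3 -0.2]
   via offset [127.8, -116.5, 52.4] twist [0.0, -0.0, 0.023]
370,-320,300,15 offset [125.1, -119.4, 52.4] twist [0.0, -0.0, 0.023]
   via offset [123.0, -124.0, 20.0] twist [0.0, -0.0, 0.0]
543.5,-16.8,260,15 offset [123.0, -124.0, 20.0] twist [0.0, -0.0, 0.0]
543.5,-16.8,185,15 offset [0.0, -0.0, 75.0] twist [0.0, -0.0, 0.0]invalid input: not JSON, or not a number
```

```bash
python3 -m creep '{"offset":[[32,-29,13],[64,-58,26],[96,-87,39],[128,-116.5,52]],"twist":[[0,0,0.023],[0,0,0.023],[0,0,0.023],[0,0,0.023]],"claw":[-0.4,-0.4,-0.4,-0.4]}' 20
python3 -m creep '{"offset":[[31,-30,13],[62,-60,26],[93,-90,39],[125,-119.5,52]],"twist":[[0,0,0.023],[0,0,0.023],[0,0,0.023],[0,0,0.023]],"claw":[-0.4,-0.4,-0.4,-0.4]}'
python3 -m creep '{"offset":[[31,-31,5],[62,-62,10],[93,-93,15],[123,-124,20]],"twist":[[0,0,0],[0,0,0],[0,0,0],[0,0,0]],"claw":[-0.4,-0.4,-0.4,-0.4]}'
python3 -m creep '{"offset":[[31,-31,5],[62,-62,10],[93,-93,15],[123,-124,20],[123,-124,20]],"twist":[[0,0,0],[0,0,0],[0,0,0],[0,0,0],[0,0,0]],"claw":[-0.4,-0.4,-0.4,-0.4,-0.4]}'
python3 plan.py 543.5,-16.8,185,15
```

```text
clock: 1.6
ee_pos: [0.2841, -0.4682, 0.3524]
tool_rot: [0.99, 0.142, 0.0, 0.0]
wrist_force: [0.4, 0.3, -0.7]
opening: 0.0599
finger_force: 0.0
clock: 2.0
ee_pos: [0.3706, -0.3184, 0.3005]
tool_rot: [0.991, 0.13, 0.0, 0.0]
wrist_force: [1.3, 0.8, 0.4]
opening: 0.0598
finger_force: 0.0
clock: 2.4
ee_pos: [0.4576, -0.1666, 0.2807]
tool_rot: [0.991, 0.13, 0.0, 0.0]
wrist_force: [0.5, -0.7, 0.1]
opening: 0.0597
finger_force: 0.0
clock: 2.9
ee_pos: [0.5456, -0.0128, 0.2604]
tool_rot: [0.991, 0.132, 0.001, -0.0]
wrist_force: [-0.2, -1.1, -0.2]
opening: 0.0597
finger_force: 0.0
clock 2.9 pos [545.6 -12.8 260.4] yaw 15.2 open 59.7 F [-0.2 -1.1 -0.2]
543.5,-16.8,185,15 offset [-3.2, 3.3, 75.4] twist [0.0, -0.002, 0.004]
```

```bash
python3 -m creep '{"offset":[[-3,3,20],[-3,3,40],[-3,3,40]],"twist":[[0,0,0.004],[0,0,0.004],[0,0,0.004]],"claw":[-0.4,-0.4,-0.4]}'
python3 plan.py 543.5,-16.8,185,15
python3 - <<'E'
from h import *
p=vision.grab_frame('top'); a=p['color'][120:300,150:330]
q=vision.grab_frame('scene')['color'][80:290,140:380]
c=np.hstack([cv2.resize(a,(360,360)),cv2.resize(q,(411,360))]); cv2.imwrite('pics/c1.png',c[...,::-1])
E
```

```text
clock: 3.2
ee_pos: [0.5404, -0.0204, 0.219]
tool_rot: [0.992, 0.129, -0.002, -0.0]
wrist_force: [0.4, -0.4, -0.1]
opening: 0.0601
finger_force: 0.0
clock 3.2 pos [540.4 -20.4 219. ] yaw 14.8 open 60.1 F [ 0.4 -0.4 -0.1]
543.5,-16.8,185,15 offset [4.0, -2.6, 33.9] twist [-0.001, 0.003, -0.004]
```

View pics/c1.png

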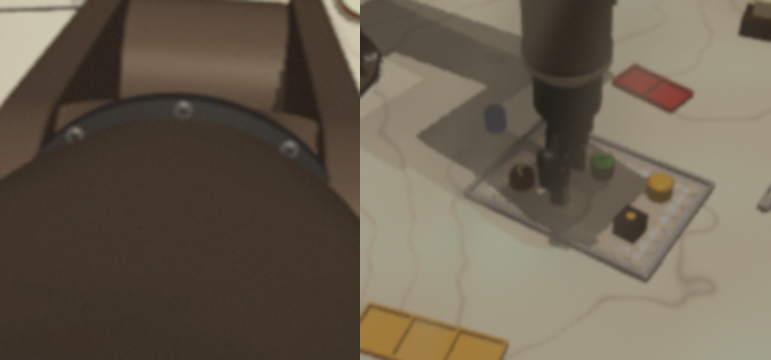

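The scene view shows the gripper over the coconut truffle (crop 550,185), with no contact on neighbours; the top view is covered by the arm. The readings just after a move are transients, so I'll settle before correcting.

```bash
python3 -m creep '{"offset":[[3,-3,0],[3,-3,0],[3,-3,0]],"twist":[[0,0,0],[0,0,0],[0,0,0]],"claw":[-0.4,-0.4,-0.4]}'
python3 plan.py 543.5,-16.8,185,15
```

```text
clock: 3.6
ee_pos: [0.5438, -0.0165, 0.2214]
tool_rot: [0.992, 0.129, 0.001, 0.0]
wrist_force: [-0.7, 0.6, 0.4]
opening: 0.0594
finger_force: 0.0
clock 3.6 pos [543.8 -16.5 221.4] yaw 14.8 open 59.4 F [-0.7  0.6  0.4]
543.5,-16.8,185,15 offset [-0.4, 0.2, 36.4] twist [0.0, -0.001, -0.004]
```

```bash
python3 -m creep '{"offset":[[0,0,15],[0,0,28],[0,0,35.5],[0,0,35.5]],"twist":[[0,0,0],[0,0,0],[0,0,0],[0,0,0]],"claw":[-0.4,-0.4,-0.4,-0.4]}'
python3 -m creep '{"offset":[[0,0,0],[0,0,0],[0,0,0],[0,0,0],[0,0,0]],"twist":[[0,0,0],[0,0,0],[0,0,0],[0,0,0],[0,0,0]],"claw":[0.4,0.8,1,1,1]}' 20
python3 plan.py 543.5,-16.8,265,15 573.6,-253.8,265,15 573.6,-253.8,185,15
```

```text
clock: 4.0
ee_pos: [0.543, -0.0166, 0.1841]
tool_rot: [0.992, 0.129, -0.001, -0.0]
wrist_force: [-0.8, -0.4, -0.2]
opening: 0.0601
finger_force: 0.0
clock: 4.5
ee_pos: [0.5436, -0.0166, 0.1855]
tool_rot: [0.992, 0.129, 0.0, 0.0]
wrist_force: [-0.6, 0.1, 5.0]
opening: 0.0343
finger_force: 20.4
clock 4.5 pos [543.6 -16.6 185.5] yaw 14.8 open 34.3 F [-0.6  0.1  5. ]
543.5,-16.8,265,15 offset [-0.1, 0.1, -79.5] twist [0.0, -0.001, -0.004]
573.6,-253.8,265,15 offset [-32.3, 236.7, 0.0] twist [-0.0, 0.0, 0.0]
573.6,-253.8,185,15 offset [-0.0, -0.0, 80.0] twist [0.0, -0.0, -0.0]
```

```bash
python3 -m creep '{"offset":[[0,0,0],[0,0,0],[0,0,5],[0,0,5]],"twist":[[0,0,0],[0,0,0],[0,0,0],[0,0,0]],"claw":[-0.2,-0.2,-0.2,-0.2]}'
python3 -m creep '{"offset":[[0,0,0],[0,0,0],[0,0,0],[0,0,0],[0,0,0]],"twist":[[0,0,0],[0,0,0],[0,0,0],[0,0,0],[0,0,0]],"claw":[0.4,0.8,1,1,1]}' 20
```

```text
clock: 4.9
ee_pos: [0.5432, -0.0166, 0.1796]
tool_rot: [0.992, 0.129, -0.0, -0.0]
wrist_force: [0.1, -0.5, 0.3]
opening: 0.0511
finger_force: 0.0
clock: 5.4
ee_pos: [0.5435, -0.0166, 0.1802]
tool_rot: [0.992, 0.129, 0.0, 0.0]
wrist_force: [-0.5, 0.1, -0.7]
opening: 0.0342
finger_force: 20.0
```

```bash
python3 -m creep '{"offset":[[0,0,0],[0,0,0],[0,0,-5],[0,0,-5]],"twist":[[0,0,0],[0,0,0],[0,0,0],[0,0,0]],"claw":[-0.1,-0.1,-0.1,-0.1]}'
python3 -m creep '{"offset":[[0,0,0],[0,0,0],[0,0,0],[0,0,0],[0,0,0]],"twist":[[0,0,0],[0,0,0],[0,0,0],[0,0,0],[0,0,0]],"claw":[0.3,0.6,1,1,1]}' 25
python3 -m creep '{"offset":[[0,0,-5],[0,0,-20],[0,0,-50],[0,0,-80],[0,0,-80]],"twist":[[0,0,0],[0,0,0],[0,0,0],[0,0,0],[0,0,0]],"claw":[1,1,1,1,1]}'
python3 plan.py 573.6,-253.8,265,15 573.6,-253.8,185,15
```

```text
clock: 5.8
ee_pos: [0.5437, -0.0166, 0.1858]
tool_rot: [0.992, 0.129, 0.0, 0.0]
wrist_force: [-0.4, -1.0, 0.1]
opening: 0.0472
finger_force: 0.0
clock: 6.3
ee_pos: [0.5436, -0.0166, 0.1856]
tool_rot: [0.992, 0.129, 0.0, 0.0]
wrist_force: [-1.5, -0.1, 7.8]
opening: 0.0342
finger_force: 24.1
clock: 6.8
ee_pos: [0.5446, -0.0167, 0.2687]
tool_rot: [0.992, 0.129, 0.003, 0.001]
wrist_force: [-0.9, -0.4, 0.7]
opening: 0.0346
finger_force: 25.2
clock 6.8 pos [544.6 -16.7 268.7] yaw 14.8 open 34.6 F [-0.9 -0.4  0.7]
573.6,-253.8,265,15 offset [-32.5, 236.6, 3.9] twist [0.002, -0.005, -0.004]
573.6,-253.8,185,15 offset [-0.0, -0.0, 80.0] twist [0.0, -0.0, -0.0]
```

```bash
python3 -m creep '{"offset":[[-5,40,0],[-12,90,0],[-19,140,0],[-26,190,0],[-32,237,0]],"twist":[[0,0,0],[0,0,0],[0,0,0],[0,0,0],[0,0,0]],"claw":[1,1,1,1,1]}'
python3 -m creep '{"offset":[[0,0,0],[0,0,20],[0,0,40],[0,0,55],[0,0,55]],"twist":[[0,0,0],[0,0,0],[0,0,0],[0,0,0],[0,0,0]],"claw":[1,1,1,1,1]}'
python3 -m creep '{"offset":[[0,0,0],[0,0,0]],"twist":[[0,0,0],[0,0,0]],"claw":[1,1]}'
python3 plan.py 573.6,-253.8,184,15
python3 - <<'E'
from h import *
q=vision.grab_frame('scene')['color'][180:340,80:300]
cv2.imwrite('pics/c2.png',cv2.resize(q,(660,480),interpolation=3)[...,::-1])
E
```

```text
clock: 7.3
ee_pos: [0.5726, -0.256, 0.2647]
tool_rot: [0.992, 0.128, -0.0, -0.0]
wrist_force: [1.4, 0.4, -0.3]
opening: 0.0346
finger_force: 25.2
clock: 7.8
ee_pos: [0.5721, -0.2533, 0.2079]
tool_rot: [0.992, 0.129, -0.002, -0.001]
wrist_force: [-0.0, 0.9, 0.0]
opening: 0.034
finger_force: 25.3
clock: 8.0
ee_pos: [0.5733, -0.2539, 0.211]
tool_rot: [0.992, 0.129, 0.0, 0.0]
wrist_force: [-0.2, -0.7, -0.3]
opening: 0.0338
finger_force: 25.3
clock 8.0 pos [ 573.3 -253.9  211. ] yaw 14.8 open 33.8 F [-0.2 -0.7 -0.3]
573.6,-253.8,184,15 offset [0.3, -0.1, 27.0] twist [0.001, -0.001, -0.004]
```

View pics/c2.png

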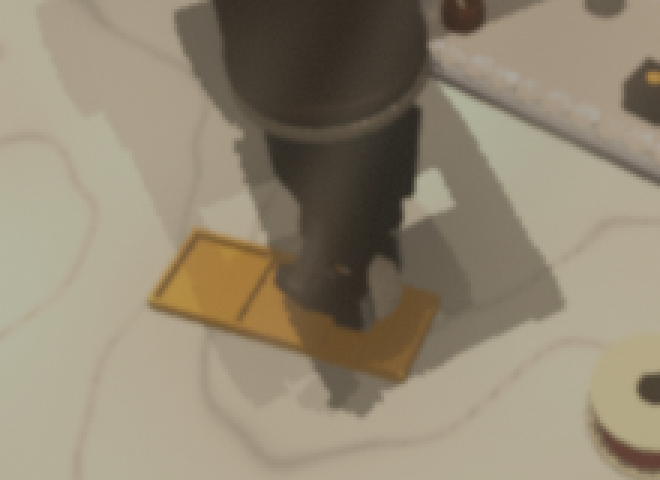

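The truffle (crop 385,290) is held over the end compartment of the gold box (around 380,330). I'll lower it slowly now.

```bash
python3 -m creep '{"offset":[[0,0,10],[0,0,18],[0,0,23],[0,0,25],[0,0,25]],"twist":[[0,0,0],[0,0,0],[0,0,0],[0,0,0],[0,0,0]],"claw":[1,1,1,1,1]}'
python3 -m creep '{"offset":[[0,0,0.5],[0,0,1],[0,0,1.5],[0,0,2],[0,0,2]],"twist":[[0,0,0],[0,0,0],[0,0,0],[0,0,0],[0,0,0]],"claw":[1,1,1,1,1]}'
```

```text
clock: 8.55
ee_pos: [0.5728, -0.2539, 0.1847]
tool_rot: [0.992, 0.129, -0.0, -0.0]
wrist_force: [-0.2, 0.1, 0.1]
opening: 0.0337
finger_force: 25.3
clock: 9.05
ee_pos: [0.573, -0.254, 0.1836]
tool_rot: [0.992, 0.129, 0.0, 0.0]
wrist_force: [-1.8, 1.1, 6.1]
opening: 0.034
finger_force: 25.8
```

```bash
python3 -m creep '{"offset":[[0,0,0],[0,0,0],[0,0,0]],"twist":[[0,0,0],[0,0,0],[0,0,0]],"claw":[0.1,-0.1,-0.1]}'
python3 -m creep '{"offset":[[0,0,-15],[0,0,-45],[0,0,-85],[0,0,-85],[0,0,-85]],"twist":[[0,0,0],[0,0,0],[0,0,0],[0,0,0],[0,0,0]],"claw":[-0.1,-0.1,-0.4,-0.4,-0.4]}'
python3 plan.py 539,63,268,15 539,63,186,15
python3 - <<'E'
from h import *
p=vision.grab_frame('scene'); q=p['color'][180:340,80:300]
cv2.imwrite('pics/c3.png',cv2.resize(q,(660,480),interpolation=3)[...,::-1])
E
```

```text
clock: 9.35
ee_pos: [0.5729, -0.2539, 0.1831]
tool_rot: [0.992, 0.129, -0.0, -0.0]
wrist_force: [-0.4, -0.0, -1.1]
opening: 0.0469
finger_force: 0.0
clock: 9.85
ee_pos: [0.5733, -0.2541, 0.2701]
tool_rot: [0.992, 0.129, 0.001, 0.001]
wrist_force: [0.5, -0.3, 0.4]
opening: 0.0597
finger_force: 0.0
clock 9.85 pos [ 573.3 -254.1  270.1] yaw 14.8 open 59.7 F [ 0.5 -0.3  0.4]
   via offset [23.9, -157.7, 0.8] twist [0.001, -0.001, -0.002]
539,63,268,15 offset [24.2, -157.6, 0.9] twist [0.001, -0.001, -0.002]
539,63,186,15 offset [0.0, -0.0, 82.0] twist [-0.0, 0.0, 0.0]
```

View pics/c3.png

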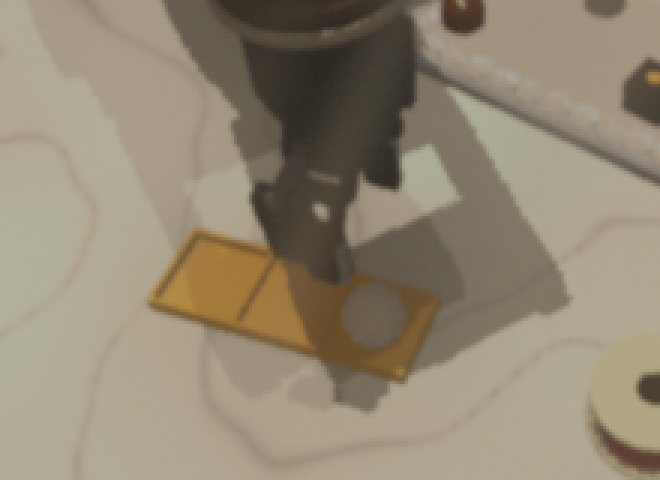

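The truffle stands upright in the far compartment (crop 372,315). Next is the green cup.

```bash
python3 -m creep '{"offset":[[6,-40,0],[12,-80,0],[18,-120,0],[24,-157.5,0]],"twist":[[0,0,0],[0,0,0],[0,0,0],[0,0,0]],"claw":[-0.4,-0.4,-0.4,-0.4]}'
python3 -m creep '{"offset":[[6,-40,0],[12,-80,0],[18,-120,0],[24,-157.5,0],[24,-157.5,0]],"twist":[[0,0,0],[0,0,0],[0,0,0],[0,0,0],[0,0,0]],"claw":[-0.4,-0.4,-0.4,-0.4,-0.4]}'
python3 -m creep '{"offset":[[0,0,0],[0,0,20],[0,0,40],[0,0,40],[0,0,40]],"twist":[[0,0,0],[0,0,0],[0,0,0],[0,0,0],[0,0,0]],"claw":[-0.4,-0.4,-0.4,-0.4,-0.4]}'
python3 plan.py 539,63,185.5,15
```

```text
clock: 10.3
ee_pos: [0.555, -0.094, 0.2672]
tool_rot: [0.992, 0.128, -0.001, -0.0]
wrist_force: [0.5, 0.9, -0.4]
opening: 0.0596
finger_force: 0.0
clock: 10.8
ee_pos: [0.5379, 0.0665, 0.2673]
tool_rot: [0.991, 0.13, -0.001, -0.0]
wrist_force: [-0.9, -0.4, -0.0]
opening: 0.0601
finger_force: 0.0
clock: 11.3
ee_pos: [0.539, 0.062, 0.228]
tool_rot: [0.992, 0.128, -0.001, -0.0]
wrist_force: [0.7, -0.4, 0.3]
opening: 0.0598
finger_force: 0.0
clock 11.3 pos [539.  62. 228.] yaw 14.7 open 59.8 F [ 0.7 -0.4  0.3]
539,63,185.5,15 offset [0.3, -1.0, 42.5] twist [-0.0, 0.001, -0.005]
```

```bash
python3 -m creep '{"offset":[[0,-0.5,15],[0,-0.5,30],[0,-0.5,40],[0,-0.5,43],[0,-0.5,43]],"twist":[[0,0,0],[0,0,0],[0,0,0],[0,0,0],[0,0,0]],"claw":[-0.4,-0.4,-0.4,-0.4,-0.4]}'
python3 -m creep '{"offset":[[0,0,0],[0,0,0],[0,0,0],[0,0,0],[0,0,0]],"twist":[[0,0,0],[0,0,0],[0,0,0],[0,0,0],[0,0,0]],"claw":[0.3,0.6,1,1,1]}' 20
python3 plan.py
```

```text
clock: 11.8
ee_pos: [0.539, 0.0632, 0.1853]
tool_rot: [0.992, 0.128, -0.0, -0.0]
wrist_force: [-0.7, 0.4, -0.1]
opening: 0.0598
finger_force: 0.0
clock: 12.3
ee_pos: [0.5392, 0.0634, 0.186]
tool_rot: [0.992, 0.129, 0.001, 0.0]
wrist_force: [0.0, -0.5, 6.5]
opening: 0.0324
finger_force: 19.2
clock 12.3 pos [539.2  63.4 186. ] yaw 14.8 open 32.4 F [ 0.  -0.5  6.5]
```

```bash
python3 -m creep '{"offset":[[0,0,-5],[0,0,-20],[0,0,-50],[0,0,-80],[0,0,-80]],"twist":[[0,0,0],[0,0,0],[0,0,0],[0,0,0],[0,0,0]],"claw":[1,1,1,1,1]}'
python3 -m creep '{"offset":[[0,0,0],[0,0,0]],"twist":[[0,0,0],[0,0,0]],"claw":[1,1]}'
python3 plan.py 520.5,-268,265,15 520.5,-268,186,15
```

```text
clock: 12.8
ee_pos: [0.5401, 0.0635, 0.269]
tool_rot: [0.992, 0.129, 0.003, 0.0]
wrist_force: [0.8, -0.6, -0.4]
opening: 0.0323
finger_force: 20.0
clock: 13.0
ee_pos: [0.5386, 0.0634, 0.2647]
tool_rot: [0.992, 0.129, -0.0, -0.0]
wrist_force: [-0.1, -0.1, -0.9]
opening: 0.0316
finger_force: 20.0
clock 13.0 pos [538.6  63.4 264.7] yaw 14.8 open 31.6 F [-0.1 -0.1 -0.9]
   via offset [-51.0, 157.9, -0.1] twist [-0.0, 0.0, -0.002]
520.5,-268,265,15 offset [-51.3, 157.8, -0.1] twist [-0.0, 0.0, -0.002]
520.5,-268,186,15 offset [0.0, -0.0, 79.0] twist [0.0, 0.0, 0.0]
```

```bash
python3 -m creep '{"offset":[[-13,40,0],[-26,80,0],[-39,120,0],[-51,158,0]],"twist":[[0,0,0],[0,0,0],[0,0,0],[0,0,0]],"claw":[1,1,1,1]}'
python3 -m creep '{"offset":[[-13,40,0],[-26,80,0],[-39,120,0],[-51,158,0],[-51,158,0]],"twist":[[0,0,0],[0,0,0],[0,0,0],[0,0,0],[0,0,0]],"claw":[1,1,1,1,1]}'
python3 -m creep '{"offset":[[0,0,0],[0,0,20],[0,0,40],[0,0,60],[0,0,60]],"twist":[[0,0,0],[0,0,0],[0,0,0],[0,0,0],[0,0,0]],"claw":[1,1,1,1,1]}'
python3 -m creep '{"offset":[[0,0,0],[0,0,0]],"twist":[[0,0,0],[0,0,0]],"claw":[1,1]}'
python3 plan.py 520.5,-268,186,15
```

```text
clock: 13.4
ee_pos: [0.5292, -0.1039, 0.2641]
tool_rot: [0.992, 0.129, -0.001, -0.0]
wrist_force: [0.0, 0.9, 0.2]
opening: 0.0319
finger_force: 20.0
clock: 13.9
ee_pos: [0.5204, -0.2724, 0.2641]
tool_rot: [0.992, 0.127, -0.0, 0.0]
wrist_force: [-0.0, -0.1, -0.6]
opening: 0.0319
finger_force: 20.1
clock: 14.4
ee_pos: [0.5199, -0.2664, 0.2025]
tool_rot: [0.992, 0.129, -0.002, -0.002]
wrist_force: [0.1, 0.2, 0.4]
opening: 0.0322
finger_force: 20.1
clock: 14.6
ee_pos: [0.5212, -0.2678, 0.2059]
tool_rot: [0.992, 0.129, 0.0, 0.0]
wrist_force: [0.1, 0.6, 0.2]
opening: 0.0322
finger_force: 20.1
clock 14.6 pos [ 521.2 -267.8  205.9] yaw 14.8 open 32.2 F [0.1 0.6 0.2]
520.5,-268,186,15 offset [-0.7, -0.0, 19.9] twist [0.0, -0.0, -0.003]
```

```bash
python3 -m creep '{"offset":[[0,0,8],[0,0,15],[0,0,19],[0,0,20],[0,0,20]],"twist":[[0,0,0],[0,0,0],[0,0,0],[0,0,0],[0,0,0]],"claw":[1,1,1,1,1]}'
python3 -m creep '{"offset":[[0,0,0.4],[0,0,0.8],[0,0,1.2],[0,0,1.6],[0,0,1.6]],"twist":[[0,0,0],[0,0,0],[0,0,0],[0,0,0],[0,0,0]],"claw":[1,1,1,1,1]}'
```

```text
clock: 15.1
ee_pos: [0.5208, -0.2682, 0.1849]
tool_rot: [0.992, 0.128, -0.0, -0.0]
wrist_force: [0.3, 0.2, 0.4]
opening: 0.0318
finger_force: 20.1
clock: 15.6
ee_pos: [0.5209, -0.2682, 0.184]
tool_rot: [0.992, 0.129, 0.0, 0.0]
wrist_force: [-1.0, 0.3, 7.2]
opening: 0.0322
finger_force: 20.5
```

```bash
python3 -m creep '{"offset":[[0,0,0],[0,0,0],[0,0,0]],"twist":[[0,0,0],[0,0,0],[0,0,0]],"claw":[0.1,-0.1,-0.1]}'
python3 -m creep '{"offset":[[0,0,-15],[0,0,-45],[0,0,-85],[0,0,-85],[0,0,-85]],"twist":[[0,0,0],[0,0,0],[0,0,0],[0,0,0],[0,0,0]],"claw":[-0.1,-0.1,-0.4,-0.4,-0.4]}'
python3 plan.py 621,-9,268.5,-2 621,-9,185.5,-2
```

```text
clock: 15.9
ee_pos: [0.5208, -0.2682, 0.1835]
tool_rot: [0.992, 0.129, -0.0, -0.0]
wrist_force: [-0.1, -0.0, 0.6]
opening: 0.0469
finger_force: 0.0
clock: 16.4
ee_pos: [0.5211, -0.2684, 0.2705]
tool_rot: [0.992, 0.129, 0.001, 0.001]
wrist_force: [-0.2, 0.9, -0.5]
opening: 0.0597
finger_force: 0.0
clock 16.4 pos [ 521.1 -268.4  270.5] yaw 14.8 open 59.7 F [-0.2  0.9 -0.5]
   via offset [81.3, -112.7, 0.9] twist [0.001, -0.001, 0.146]
621,-9,268.5,-2 offset [64.0, -123.3, 0.9] twist [0.001, -0.001, 0.146]
621,-9,185.5,-2 offset [0.0, -0.0, 83.0] twist [0.0, 0.0, -0.0]
```

```bash
python3 -m creep '{"offset":[[27,-38,0],[54,-75,0],[81.3,-112.7,0]],"twist":[[0,0,0.05],[0,0,0.1],[0,0,0.146]],"claw":[-0.4,-0.4,-0.4]}'
python3 -m creep '{"offset":[[21,-41,0],[43,-82,0],[64,-123,0],[64,-123,0]],"twist":[[0,0,0.05],[0,0,0.1],[0,0,0.146],[0,0,0.146]],"claw":[-0.4,-0.4,-0.4,-0.4]}'
python3 -m creep '{"offset":[[0,0,0],[0,0,20],[0,0,40],[0,0,40],[0,0,40]],"twist":[[0,0,0],[0,0,0],[0,0,0],[0,0,0],[0,0,0]],"claw":[-0.4,-0.4,-0.4,-0.4,-0.4]}'
python3 plan.py 621,-9,185.5,-2
```

```text
clock: 16.7
ee_pos: [0.5706, -0.1373, 0.268]
tool_rot: [0.999, 0.054, -0.001, -0.0]
wrist_force: [1.1, -0.5, 0.1]
opening: 0.0596
finger_force: 0.0
clock: 17.1
ee_pos: [0.6217, -0.0043, 0.2679]
tool_rot: [1.0, -0.016, -0.0, -0.0]
wrist_force: [0.0, -0.3, 0.3]
opening: 0.0595
finger_force: 0.0
clock: 17.6
ee_pos: [0.6202, -0.0101, 0.2284]
tool_rot: [1.0, -0.018, -0.001, 0.0]
wrist_force: [-0.3, 0.7, 1.3]
opening: 0.0597
finger_force: 0.0
clock 17.6 pos [620.2 -10.1 228.4] yaw -2.0 open 59.7 F [-0.3  0.7  1.3]
621,-9,185.5,-2 offset [0.9, -1.2, 42.9] twist [0.0, 0.002, -0.0]
```

```bash
python3 -m creep '{"offset":[[0.5,-0.5,15],[0.5,-0.5,30],[0.5,-0.5,40],[0.5,-0.5,43],[0.5,-0.5,43]],"twist":[[0,0,0],[0,0,0],[0,0,0],[0,0,0],[0,0,0]],"claw":[-0.4,-0.4,-0.4,-0.4,-0.4]}'
python3 -m creep '{"offset":[[0,0,0],[0,0,0],[0,0,0],[0,0,0],[0,0,0]],"twist":[[0,0,0],[0,0,0],[0,0,0],[0,0,0],[0,0,0]],"claw":[0.3,0.6,1,1,1]}' 20
python3 -m creep '{"offset":[[0,0,-5],[0,0,-20],[0,0,-50],[0,0,-80],[0,0,-80]],"twist":[[0,0,0],[0,0,0],[0,0,0],[0,0,0],[0,0,0]],"claw":[1,1,1,1,1]}'
python3 -m creep '{"offset":[[0,0,0],[0,0,0]],"twist":[[0,0,0],[0,0,0]],"claw":[1,1]}'
python3 plan.py 467.4,-282.2,265.5,15 467.4,-282.2,185,15
```

```text
clock: 18.1
ee_pos: [0.6209, -0.0086, 0.1848]
tool_rot: [1.0, -0.017, -0.001, -0.0]
wrist_force: [-0.4, 0.7, 0.3]
opening: 0.0597
finger_force: 0.0
clock: 18.6
ee_pos: [0.6214, -0.0086, 0.1861]
tool_rot: [1.0, -0.017, 0.0, 0.0]
wrist_force: [-0.3, -0.3, 7.1]
opening: 0.0314
finger_force: 20.9
clock: 19.1
ee_pos: [0.6226, -0.0087, 0.2705]
tool_rot: [1.0, -0.017, 0.003, 0.0]
wrist_force: [0.3, 0.3, -0.6]
opening: 0.0312
finger_force: 20.1
clock: 19.3
ee_pos: [0.6208, -0.0086, 0.2655]
tool_rot: [1.0, -0.017, -0.0, -0.0]
wrist_force: [0.6, 0.8, -1.0]
opening: 0.0317
finger_force: 20.1
clock 19.3 pos [620.8  -8.6 265.5] yaw -2.0 open 31.7 F [ 0.6  0.8 -1. ]
   via offset [-72.0, 139.3, 0.0] twist [-0.0, 0.0, -0.148]
467.4,-282.2,265.5,15 offset [-91.7, 127.2, 0.0] twist [-0.0, 0.0, -0.148]
467.4,-282.2,185,15 offset [0.0, -0.0, 80.5] twist [0.0, -0.0, -0.0]
```

```bash
python3 -m creep '{"offset":[[-18,35,0],[-36,70,0],[-54,105,0],[-72,139.3,0]],"twist":[[0,0,-0.04],[0,0,-0.08],[0,0,-0.12],[0,0,-0.148]],"claw":[1,1,1,1]}'
python3 -m creep '{"offset":[[-23,32,0],[-46,64,0],[-69,96,0],[-91.7,127.2,0],[-91.7,127.2,0]],"twist":[[0,0,-0.04],[0,0,-0.08],[0,0,-0.12],[0,0,-0.148],[0,0,-0.148]],"claw":[1,1,1,1,1]}'
python3 -m creep '{"offset":[[0,0,0],[0,0,20],[0,0,40],[0,0,60],[0,0,60]],"twist":[[0,0,0],[0,0,0],[0,0,0],[0,0,0],[0,0,0]],"claw":[1,1,1,1,1]}'
python3 -m creep '{"offset":[[0,0,0],[0,0,0]],"twist":[[0,0,0],[0,0,0]],"claw":[1,1]}'
python3 plan.py 467.4,-282.2,184,15
```

```text
clock: 19.7
ee_pos: [0.5431, -0.1464, 0.2647]
tool_rot: [0.998, 0.058, -0.001, -0.0]
wrist_force: [1.0, -0.7, -0.3]
opening: 0.0315
finger_force: 20.1
clock: 20.2
ee_pos: [0.4656, -0.2852, 0.2648]
tool_rot: [0.992, 0.129, -0.001, -0.0]
wrist_force: [0.3, 0.4, -0.8]
opening: 0.0317
finger_force: 20.1
clock: 20.7
ee_pos: [0.4674, -0.2805, 0.2032]
tool_rot: [0.991, 0.131, -0.002, -0.002]
wrist_force: [-0.3, 0.6, 0.0]
opening: 0.0315
finger_force: 20.1
clock: 20.9
ee_pos: [0.4683, -0.2819, 0.2063]
tool_rot: [0.991, 0.131, 0.0, 0.0]
wrist_force: [0.8, -0.4, -0.3]
opening: 0.0316
finger_force: 20.1
clock 20.9 pos [ 468.3 -281.9  206.3] yaw 15.0 open 31.6 F [ 0.8 -0.4 -0.3]
467.4,-282.2,184,15 offset [-0.9, 0.1, 22.3] twist [0.0, -0.0, 0.001]
```

```bash
python3 -m creep '{"offset":[[-0.5,0,8],[-0.5,0,15],[-0.5,0,19],[-0.5,0,20.5],[-0.5,0,20.5]],"twist":[[0,0,0],[0,0,0],[0,0,0],[0,0,0],[0,0,0]],"claw":[1,1,1,1,1]}'
python3 -m creep '{"offset":[[0,0,0.4],[0,0,0.8],[0,0,1.2],[0,0,1.6],[0,0,1.6]],"twist":[[0,0,0],[0,0,0],[0,0,0],[0,0,0],[0,0,0]],"claw":[1,1,1,1,1]}'
```

```text
clock: 21.4
ee_pos: [0.4672, -0.2823, 0.1848]
tool_rot: [0.991, 0.13, -0.0, -0.0]
wrist_force: [-0.3, -0.9, -1.0]
opening: 0.0318
finger_force: 20.1
clock: 21.9
ee_pos: [0.4673, -0.2824, 0.1841]
tool_rot: [0.991, 0.131, 0.0, 0.0]
wrist_force: [-2.5, 2.1, 12.1]
opening: 0.0312
finger_force: 21.6
```

```bash
python3 -m creep '{"offset":[[0,0,0],[0,0,0],[0,0,0]],"twist":[[0,0,0],[0,0,0],[0,0,0]],"claw":[0.1,-0.1,-0.1]}'
python3 -m creep '{"offset":[[0,0,-15],[0,0,-45],[0,0,-85],[0,0,-85],[0,0,-85]],"twist":[[0,0,0],[0,0,0],[0,0,0],[0,0,0],[0,0,0]],"claw":[-0.1,-0.1,-0.4,-0.4,-0.4]}'
python3 plan.py 621.5,69,268.5,-8 621.5,69,185.5,-8
```

```text
clock: 22.2
ee_pos: [0.4673, -0.2823, 0.1835]
tool_rot: [0.991, 0.131, 0.0, 0.0]
wrist_force: [-0.1, 0.3, 0.6]
opening: 0.0471
finger_force: 0.0
clock: 22.7
ee_pos: [0.4675, -0.2824, 0.2693]
tool_rot: [0.991, 0.131, 0.001, 0.001]
wrist_force: [-0.3, 0.6, -0.4]
opening: 0.0593
finger_force: 0.0
clock 22.7 pos [ 467.5 -282.4  269.3] yaw 15.0 open 59.3 F [-0.3  0.6 -0.4]
   via offset [119.9, -149.8, 0.3] twist [0.001, -0.001, 0.201]
621.5,69,268.5,-8 offset [87.6, -170.7, 0.4] twist [0.001, -0.001, 0.201]
621.5,69,185.5,-8 offset [-0.0, -0.0, 83.0] twist [0.0, -0.0, 0.0]
```

```bash
python3 -m creep '{"offset":[[30,-37,0],[60,-75,0],[90,-112,0],[120,-150,0]],"twist":[[0,0,0.05],[0,0,0.1],[0,0,0.15],[0,0,0.201]],"claw":[-0.4,-0.4,-0.4,-0.4]}'
python3 -m creep '{"offset":[[22,-43,0],[44,-86,0],[66,-128,0],[87.6,-170.7,0],[87.6,-170.7,0]],"twist":[[0,0,0.05],[0,0,0.1],[0,0,0.15],[0,0,0.201],[0,0,0.201]],"claw":[-0.4,-0.4,-0.4,-0.4,-0.4]}'
python3 -m creep '{"offset":[[0,0,0],[0,0,20],[0,0,40],[0,0,40],[0,0,40]],"twist":[[0,0,0],[0,0,0],[0,0,0],[0,0,0],[0,0,0]],"claw":[-0.4,-0.4,-0.4,-0.4,-0.4]}'
python3 plan.py 621.5,69,185.5,-8
```

```text
clock: 23.1
ee_pos: [0.5444, -0.1047, 0.2672]
tool_rot: [1.0, 0.029, -0.001, -0.0]
wrist_force: [1.0, -0.7, -0.5]
opening: 0.0597
finger_force: 0.0
clock: 23.6
ee_pos: [0.6228, 0.0742, 0.2671]
tool_rot: [0.998, -0.069, 0.0, -0.0]
wrist_force: [0.4, -1.2, 0.3]
opening: 0.0597
finger_force: 0.0
clock: 24.1
ee_pos: [0.6209, 0.0683, 0.2281]
tool_rot: [0.998, -0.071, -0.001, 0.0]
wrist_force: [-0.7, 0.2, 0.5]
opening: 0.0595
finger_force: 0.0
clock 24.1 pos [620.9  68.3 228.1] yaw -8.1 open 59.5 F [-0.7  0.2  0.5]
621.5,69,185.5,-8 offset [0.5, -0.8, 42.6] twist [0.0, 0.002, -0.002]
```

```bash
python3 -m creep '{"offset":[[0,-0.5,15],[0,-0.5,30],[0,-0.5,40],[0,-0.5,43],[0,-0.5,43]],"twist":[[0,0,0],[0,0,0],[0,0,0],[0,0,0],[0,0,0]],"claw":[-0.4,-0.4,-0.4,-0.4,-0.4]}'
python3 -m creep '{"offset":[[0,0,0],[0,0,0],[0,0,0],[0,0,0],[0,0,0]],"twist":[[0,0,0],[0,0,0],[0,0,0],[0,0,0],[0,0,0]],"claw":[0.3,0.6,1,1,1]}' 20
python3 -m creep '{"offset":[[0,0,-5],[0,0,-20],[0,0,-50],[0,0,-80],[0,0,-80]],"twist":[[0,0,0],[0,0,0],[0,0,0],[0,0,0],[0,0,0]],"claw":[1,1,1,1,1]}'
python3 -m creep '{"offset":[[0,0,0],[0,0,0]],"twist":[[0,0,0],[0,0,0]],"claw":[1,1]}'
python3 plan.py 528,265.5,265.5,-8 528,265.5,185,-8
```

```text
clock: 24.6
ee_pos: [0.6212, 0.0698, 0.1847]
tool_rot: [0.998, -0.07, -0.001, 0.0]
wrist_force: [0.6, 0.2, -0.6]
opening: 0.0597
finger_force: 0.0
clock: 25.1
ee_pos: [0.6217, 0.0699, 0.1861]
tool_rot: [0.998, -0.07, 0.0, -0.0]
wrist_force: [-0.7, -0.3, 6.6]
opening: 0.0317
finger_force: 19.8
clock: 25.6
ee_pos: [0.623, 0.0699, 0.2705]
tool_rot: [0.998, -0.07, 0.003, -0.0]
wrist_force: [0.1, -0.5, -0.4]
opening: 0.0316
finger_force: 20.0
clock: 25.8
ee_pos: [0.6212, 0.0698, 0.2654]
tool_rot: [0.998, -0.07, -0.0, 0.0]
wrist_force: [-0.7, -0.3, -0.9]
opening: 0.0316
finger_force: 20.0
clock 25.8 pos [621.2  69.8 265.4] yaw -8.0 open 31.6 F [-0.7 -0.3 -0.9]
528,265.5,265.5,-8 offset [-119.6, -180.7, -0.1] twist [0.0, 0.001, -0.001]
528,265.5,185,-8 offset [-0.0, -0.0, 80.5] twist [-0.0, -0.0, 0.0]
```

```bash
python3 -m creep '{"offset":[[-24,-36,0],[-48,-72,0],[-72,-108,0],[-96,-145,0],[-119.6,-180.7,0]],"twist":[[0,0,0],[0,0,0],[0,0,0],[0,0,0],[0,0,0]],"claw":[1,1,1,1,1]}'
python3 -m creep '{"offset":[[0,0,0],[0,0,0],[0,0,20],[0,0,40],[0,0,60]],"twist":[[0,0,0],[0,0,0],[0,0,0],[0,0,0],[0,0,0]],"claw":[1,1,1,1,1]}'
python3 -m creep '{"offset":[[0,0,0],[0,0,0],[0,0,0]],"twist":[[0,0,0],[0,0,0],[0,0,0]],"claw":[1,1,1]}'
python3 plan.py 528,265.5,184,-8
```

```text
clock: 26.3
ee_pos: [0.527, 0.2668, 0.2646]
tool_rot: [0.998, -0.07, -0.001, 0.0]
wrist_force: [0.6, 1.1, -0.0]
opening: 0.0315
finger_force: 20.0
clock: 26.8
ee_pos: [0.5288, 0.2642, 0.2045]
tool_rot: [0.997, -0.071, -0.0, 0.0]
wrist_force: [0.6, 0.5, -0.4]
opening: 0.0319
finger_force: 20.0
clock: 27.1
ee_pos: [0.5289, 0.2651, 0.2063]
tool_rot: [0.998, -0.07, 0.0, -0.0]
wrist_force: [-1.0, -0.4, 0.3]
opening: 0.0315
finger_force: 20.0
clock 27.1 pos [528.9 265.1 206.3] yaw -8.1 open 31.5 F [-1.  -0.4  0.3]
528,265.5,184,-8 offset [-0.9, -0.2, 22.3] twist [-0.0, -0.001, -0.001]
```

```bash
python3 -m creep '{"offset":[[-0.5,0,8],[-0.5,0,15],[-0.5,0,19],[-0.5,0,20.5],[-0.5,0,20.5]],"twist":[[0,0,0],[0,0,0],[0,0,0],[0,0,0],[0,0,0]],"claw":[1,1,1,1,1]}'
python3 -m creep '{"offset":[[0,0,0.4],[0,0,0.8],[0,0,1.2],[0,0,1.6],[0,0,1.6]],"twist":[[0,0,0],[0,0,0],[0,0,0],[0,0,0],[0,0,0]],"claw":[1,1,1,1,1]}'
```

```text
clock: 27.6
ee_pos: [0.5277, 0.2656, 0.1847]
tool_rot: [0.998, -0.07, -0.0, 0.0]
wrist_force: [-0.6, -1.7, 0.1]
opening: 0.0315
finger_force: 20.0
clock: 28.1
ee_pos: [0.5279, 0.2656, 0.184]
tool_rot: [0.998, -0.07, 0.0, -0.0]
wrist_force: [-2.7, -0.5, 10.5]
opening: 0.0317
finger_force: 20.7
```

```bash
python3 -m creep '{"offset":[[0,0,0],[0,0,0],[0,0,0]],"twist":[[0,0,0],[0,0,0],[0,0,0]],"claw":[0.1,-0.1,-0.1]}'
python3 -m creep '{"offset":[[0,0,-15],[0,0,-45],[0,0,-85],[0,0,-85],[0,0,-85]],"twist":[[0,0,0],[0,0,0],[0,0,0],[0,0,0],[0,0,0]],"claw":[-0.1,-0.1,-0.4,-0.4,-0.4]}'
python3 plan.py 462.5,69,268.5,104 462.5,69,185.5,104
python3 - <<'E'
from h import *
p=vision.grab_frame('top'); X=cloud(p); g=G['walnut_praline']
m=(np.hypot(X[...,0]-g[0],X[...,1]-g[1])<.035)&(X[...,2]>.016)&(X[...,2]<.06); q=X[m][:,:2]
w,V=np.linalg.eigh(np.cov(q.T)); print(m.sum(),q.mean(0),np.degrees(np.arctan2(V[1,1],V[0,1])))
a=p['color'][90:310,90:400]; cv2.imwrite('pics/c4.png',cv2.resize(a,(775,550),interpolation=3)[...,::-1])
E
```

```text
clock: 28.4
ee_pos: [0.5278, 0.2655, 0.1834]
tool_rot: [0.998, -0.07, -0.0, 0.0]
wrist_force: [-1.2, -0.8, -1.0]
opening: 0.0469
finger_force: 0.0
clock: 28.9
ee_pos: [0.5281, 0.2657, 0.2703]
tool_rot: [0.998, -0.07, 0.001, -0.001]
wrist_force: [-0.1, -0.2, -0.9]
opening: 0.0599
finger_force: 0.0
clock 28.9 pos [528.1 265.7 270.3] yaw -8.0 open 59.9 F [-0.1 -0.2 -0.9]
   via offset [-12.5, 68.0, 0.5] twist [0.0, -0.001, -0.652]
   via offset [-51.2, 46.5, 0.5] twist [0.0, -0.001, -0.652]
462.5,69,268.5,104 offset [-68.9, 5.9, 0.5] twist [0.0, -0.001, -0.652]
462.5,69,185.5,104 offset [-0.0, -0.0, 83.0] twist [0.0, 0.0, 0.0]
193 [0.46194286 0.06766767] 106.90348460479915
```

View pics/c4.png

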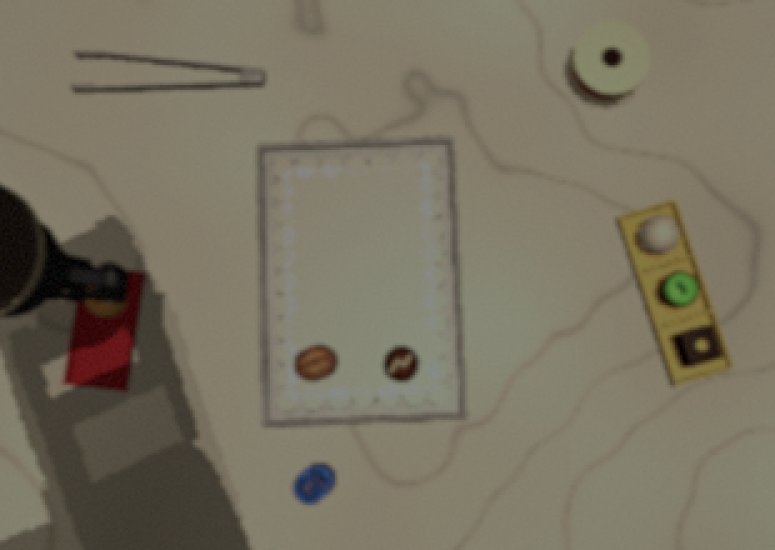

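Gold box (crop 658,233 / 680,289 / 697,346) holds its three pieces, and the foil (105,300) stands in the red box. The walnut (316,362) and the dome (400,362) are still on the tray. Going for the walnut.

```bash
python3 -m creep '{"offset":[[-3,14,0],[-5,27,0],[-8,41,0],[-10,54,0],[-12.5,68,0]],"twist":[[0,0,-0.13],[0,0,-0.26],[0,0,-0.39],[0,0,-0.52],[0,0,-0.652]],"claw":[-0.4,-0.4,-0.4,-0.4,-0.4]}'
python3 -m creep '{"offset":[[-10,9,0],[-20,18,0],[-31,28,0],[-41,37,0],[-51.2,46.5,0]],"twist":[[0,0,-0.13],[0,0,-0.26],[0,0,-0.39],[0,0,-0.52],[0,0,-0.652]],"claw":[-0.4,-0.4,-0.4,-0.4,-0.4]}'
python3 -m creep '{"offset":[[-14,1,0],[-28,2,0],[-42,4,0],[-56,5,0],[-68.9,5.9,0]],"twist":[[0,0,-0.14],[0,0,-0.28],[0,0,-0.42],[0,0,-0.55],[0,0,-0.68]],"claw":[-0.4,-0.4,-0.4,-0.4,-0.4]}'
python3 -m creep '{"offset":[[0,0,0],[0,0,20],[0,0,40],[0,0,40],[0,0,40]],"twist":[[0,0,0],[0,0,0],[0,0,0],[0,0,0],[0,0,0]],"claw":[-0.4,-0.4,-0.4,-0.4,-0.4]}'
python3 plan.py 462.5,68.5,185.5,106
```

```text
clock: 29.45
ee_pos: [0.5053, 0.1994, 0.2675]
tool_rot: [0.967, 0.256, -0.001, 0.0]
wrist_force: [-0.1, -0.3, 0.1]
opening: 0.0601
finger_force: 0.0
clock: 29.95
ee_pos: [0.4834, 0.1337, 0.2675]
tool_rot: [0.834, 0.552, -0.001, -0.0]
wrist_force: [-0.1, 0.0, -0.4]
opening: 0.0599
finger_force: 0.0
clock: 30.45
ee_pos: [0.4615, 0.0681, 0.2676]
tool_rot: [0.602, 0.798, -0.001, -0.001]
wrist_force: [-0.5, 0.0, 0.8]
opening: 0.0603
finger_force: 0.0
clock: 30.95
ee_pos: [0.4621, 0.069, 0.2282]
tool_rot: [0.605, 0.796, -0.001, -0.001]
wrist_force: [0.2, -0.4, -1.3]
opening: 0.0596
finger_force: 0.0
clock 30.95 pos [462.1  69.  228.2] yaw 105.5 open 59.6 F [ 0.2 -0.4 -1.3]
462.5,68.5,185.5,106 offset [-0.6, 0.3, 42.7] twist [-0.002, -0.0, -0.008]
```

```bash
python3 -m creep '{"offset":[[0,0,15],[0,0,30],[0,0,40],[0,0,43],[0,0,43]],"twist":[[0,0,0],[0,0,0],[0,0,0],[0,0,0],[0,0,0]],"claw":[-0.4,-0.4,-0.4,-0.4,-0.4]}'
python3 -m creep '{"offset":[[0,0,0],[0,0,0],[0,0,0],[0,0,0],[0,0,0]],"twist":[[0,0,0],[0,0,0],[0,0,0],[0,0,0],[0,0,0]],"claw":[0.3,0.6,1,1,1]}' 20
python3 -m creep '{"offset":[[0,0,-5],[0,0,-20],[0,0,-50],[0,0,-80],[0,0,-80]],"twist":[[0,0,0],[0,0,0],[0,0,0],[0,0,0],[0,0,0]],"claw":[1,1,1,1,1]}'
python3 -m creep '{"offset":[[0,0,0],[0,0,0]],"twist":[[0,0,0],[0,0,0]],"claw":[1,1]}'
python3 plan.py 474,273.5,265.5,172 474,273.5,185,172
```

```text
clock: 31.45
ee_pos: [0.4623, 0.0688, 0.1855]
tool_rot: [0.604, 0.797, -0.0, -0.0]
wrist_force: [-0.5, 0.3, 0.1]
opening: 0.0598
finger_force: 0.0
clock: 31.95
ee_pos: [0.4624, 0.0688, 0.186]
tool_rot: [0.604, 0.797, 0.0, 0.0]
wrist_force: [-1.1, 0.0, 6.4]
opening: 0.0299
finger_force: 20.2
clock: 32.45
ee_pos: [0.4632, 0.0688, 0.2689]
tool_rot: [0.604, 0.797, 0.002, 0.002]
wrist_force: [0.2, 0.3, -1.6]
opening: 0.0297
finger_force: 20.0
clock: 32.65
ee_pos: [0.4619, 0.0687, 0.2651]
tool_rot: [0.604, 0.797, -0.0, -0.0]
wrist_force: [-0.3, 0.4, -1.3]
opening: 0.0296
finger_force: 20.0
clock 32.65 pos [461.9  68.7 265.1] yaw 105.6 open 29.6 F [-0.3  0.4 -1.3]
   via offset [97.0, 33.4, -0.2] twist [-0.0, -0.0, -0.579]
474,273.5,265.5,172 offset [62.9, 81.0, -0.2] twist [-0.0, -0.0, -0.579]
474,273.5,185,172 offset [0.0, -0.0, 80.5] twist [-0.0, 0.0, 0.0]
```

```bash
python3 -m creep '{"offset":[[19,7,0],[39,13,0],[58,20,0],[78,27,0],[97,33.4,0]],"twist":[[0,0,-0.12],[0,0,-0.24],[0,0,-0.36],[0,0,-0.47],[0,0,-0.579]],"claw":[1,1,1,1,1]}'
python3 -m creep '{"offset":[[13,16,0],[26,32,0],[38,49,0],[51,65,0],[62.9,81,0]],"twist":[[0,0,-0.12],[0,0,-0.24],[0,0,-0.36],[0,0,-0.47],[0,0,-0.579]],"claw":[1,1,1,1,1]}'
python3 -m creep '{"offset":[[0,0,0],[0,0,0],[0,0,20],[0,0,40],[0,0,50]],"twist":[[0,0,0],[0,0,0],[0,0,0],[0,0,0],[0,0,0]],"claw":[1,1,1,1,1]}'
python3 -m creep '{"offset":[[0,0,0],[0,0,0],[0,0,0]],"twist":[[0,0,0],[0,0,0],[0,0,0]],"claw":[1,1,1]}'
python3 plan.py 474,273.5,184,172
python3 - <<'E'
from h import *
q=vision.grab_frame('scene')['color'][70:210,210:400]
cv2.imwrite('pics/c5.png',cv2.resize(q,(651,480),interpolation=3)[...,::-1])
E
```

```text
clock: 33.15
ee_pos: [0.4679, 0.1719, 0.2643]
tool_rot: [0.35, 0.937, -0.001, -0.001]
wrist_force: [0.5, -0.2, -0.1]
opening: 0.0299
finger_force: 20.0
clock: 33.65
ee_pos: [0.4738, 0.2743, 0.2641]
tool_rot: [0.068, 0.998, -0.001, -0.001]
wrist_force: [0.1, -0.2, 0.4]
opening: 0.0296
finger_force: 19.9
clock: 34.15
ee_pos: [0.4736, 0.2724, 0.2137]
tool_rot: [0.071, 0.997, -0.001, -0.001]
wrist_force: [-0.7, 0.3, -0.3]
opening: 0.0295
finger_force: 20.0
clock: 34.45
ee_pos: [0.4745, 0.2735, 0.2161]
tool_rot: [0.07, 0.998, 0.0, 0.0]
wrist_force: [-0.8, -0.5, 0.0]
opening: 0.0296
finger_force: 20.0
clock 34.45 pos [474.5 273.5 216.1] yaw 172.0 open 29.6 F [-0.8 -0.5  0. ]
474,273.5,184,172 offset [0.6, -0.0, 32.1] twist [0.0, 0.001, -0.001]
```

View pics/c5.png

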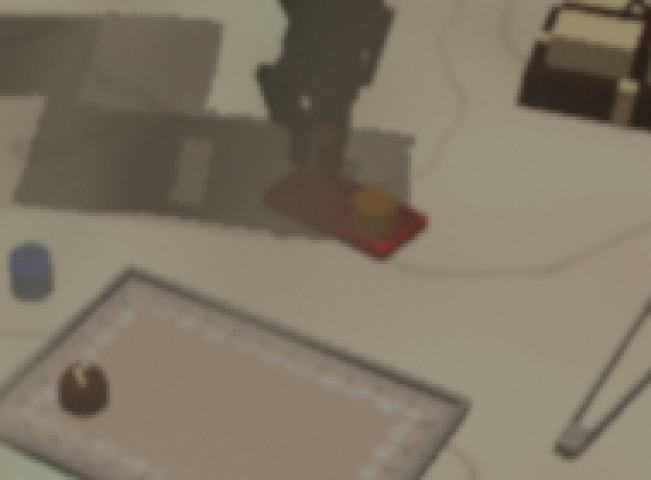

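The walnut (crop 328,145) hangs over the free red compartment (around 310,195), with the foil beside it (373,215). I'll lower it and set it down.

```bash
python3 -m creep '{"offset":[[0,0,12],[0,0,22],[0,0,28],[0,0,30.5],[0,0,30.5]],"twist":[[0,0,0],[0,0,0],[0,0,0],[0,0,0],[0,0,0]],"claw":[1,1,1,1,1]}'
python3 -m creep '{"offset":[[0,0,0.4],[0,0,0.8],[0,0,1.2],[0,0,1.6],[0,0,1.6]],"twist":[[0,0,0],[0,0,0],[0,0,0],[0,0,0],[0,0,0]],"claw":[1,1,1,1,1]}'
```

```text
clock: 35.0
ee_pos: [0.4741, 0.2734, 0.1843]
tool_rot: [0.07, 0.998, -0.0, -0.0]
wrist_force: [0.6, 1.0, -0.2]
opening: 0.0295
finger_force: 20.0
clock: 35.5
ee_pos: [0.4743, 0.2736, 0.1838]
tool_rot: [0.07, 0.998, 0.0, 0.0]
wrist_force: [-1.7, -0.7, 8.7]
opening: 0.0299
finger_force: 20.8
```

```bash
python3 -m creep '{"offset":[[0,0,0],[0,0,0],[0,0,0]],"twist":[[0,0,0],[0,0,0],[0,0,0]],"claw":[0.1,-0.1,-0.1]}'
python3 -m creep '{"offset":[[0,0,-15],[0,0,-45],[0,0,-90],[0,0,-130],[0,0,-160]],"twist":[[0,0,0],[0,0,0],[0,0,0],[0,0,0],[0,0,0]],"claw":[-0.1,-0.1,-0.1,-0.1,-0.1]}'
python3 -m creep '{"offset":[[0,50,0],[0,100,0],[0,150,0],[0,200,0],[0,245,0]],"twist":[[0,0,0],[0,0,0],[0,0,0],[0,0,0],[0,0,0]],"claw":[-0.1,-0.1,-0.1,-0.1,-0.1]}'
python3 plan.py
```

```text
clock: 35.8
ee_pos: [0.4743, 0.2735, 0.1833]
tool_rot: [0.07, 0.998, 0.0, 0.0]
wrist_force: [-0.3, -0.1, -0.1]
opening: 0.0469
finger_force: 0.0
clock: 36.3
ee_pos: [0.4743, 0.2736, 0.3457]
tool_rot: [0.07, 0.998, 0.0, 0.001]
wrist_force: [0.7, 0.1, -0.6]
opening: 0.047
finger_force: 0.0
clock: 36.8
ee_pos: [0.5082, 0.5184, 0.3432]
tool_rot: [0.07, 0.998, 0.0, 0.0]
wrist_force: [1.0, 0.8, 0.5]
opening: 0.0469
finger_force: 0.0
clock 36.8 pos [508.2 518.4 343.2] yaw 172.0 open 46.9 F [1.  0.8 0.5]
```

Run:
```python
from h import *
p=vision.grab_frame('top'); q=vision.grab_frame('scene')
X=cloud(p)
for n,c in dict(coco=(.5736,-.2538),green=(.5205,-.268),sq=(.4674,-.2822),foil=(.528,.2655),wal=(.474,.2735),dome=G['milk_dome']).items():
    m=(np.hypot(X[...,0]-c[0],X[...,1]-c[1])<.03)&(X[...,2]>.016)&(X[...,2]<.06); t=X[m]
    print(n,m.sum(),(t[:,:2].mean(0)-c).round(4),np.percentile(t[:,2],95).round(4) if m.any() else None)
a=cv2.resize(p['color'][90:310,90:400],(423,300),interpolation=3); b=cv2.resize(q['color'][80:330,100:440],(408,300),interpolation=3)
c=np.zeros((600,800,3),np.uint8); c[:300,:423]=a; c[300:,:408]=b
c[300:,408:]=cv2.resize(q['color'][110:150,280:340],(392,300),interpolation=3); cv2.imwrite('pics/c6.png',c[...,::-1])
```

```text
coco 193 [-0.0022  0.0008] 0.0359
green 174 [-0.0008 -0.0008] 0.0314
sq 216 [-0.0003 -0.0001] 0.0326
foil 182 [-0.0012 -0.0035] 0.0323
wal 208 [-0.0014 -0.0038] 0.0343
dome 155 [ 0.0009 -0.0026] 0.0346
```

View pics/c6.png

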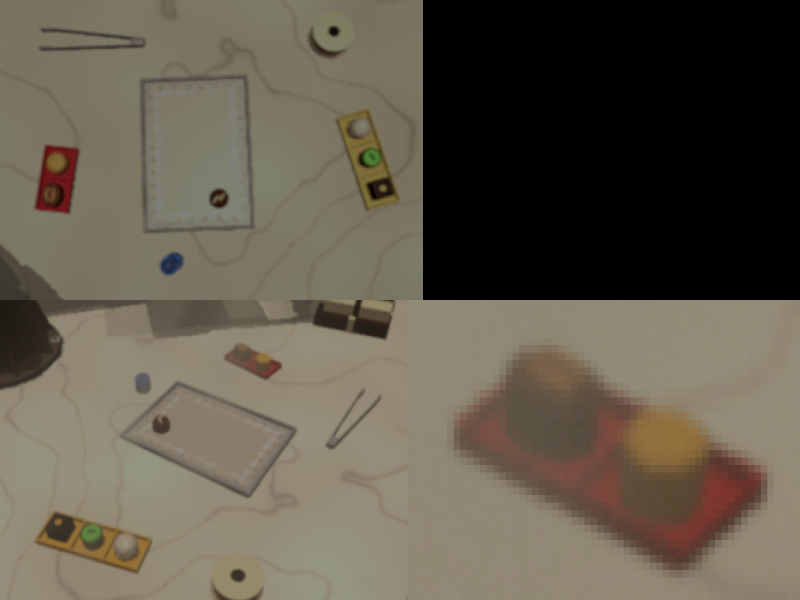

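All five pieces are upright and centred in their compartments: the gold box at (360,128), (371,157) and (380,189), and the red box at (56,162) and (53,195). Their tops read 2 mm lower than on the tray, so they sit on the floors. The dome, reel, tongs and blue look-alike are untouched.

```bash
python3 -c "
from station import arm
print(arm.close_job())"
```

```text
the job is handed in; nothing more can be done
None
```

The job is handed in at about 37 s on the robot's clock (limit 115 s): the green cup, coconut truffle and dark square are in the gold box, and the gold-foil and walnut pralines are in the red box, with everything else left where it was.

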